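# Hang the fern keyring in the key box's notch

## Robot

A 6-joint arm with a two-finger parallel gripper is mounted at the origin on the work surface. World frame = base frame: x ahead of the robot, y to its left, z up, the work surface at z = 0. Lengths are in m, angles in rad, forces in N, time in s.
With the tool pointing down it reaches from about 0.35 to 0.975 m from the base axis. Payload 17.4 kg.
Tool frame: the origin (TCP) lies at the very end of the fingers, on their centre line; the grasp point (between the pads) lies 19 mm behind it (ctrl.hold_point_z is the distance from the TCP to the grasp point, in m); x points along the fingers, y is the direction in which the jaws open and shut, and the axes are right-handed (so a half turn about x gives the same grasp; the last joint's range is limited). The gripper opens to 85 mm and grips with 20 to 120 N. Pads are 22 mm wide; open, the fingers measure 114 mm over their backs; the gripper's body (76 mm by 85 mm) begins 54 mm behind the grasp point. The pads swing forward as they close: fully open they stand 13 mm farther back than shut.
Start: joints at [-1.193, 0.116, 1.442, -0, 1.584, -0.038], TCP at [0.273, -0.617, 0.231] pointing down, gripper open.
Joint ranges: [-2.83, 2.83], [-0.83, 2.19], [0.07, 2.5], [-1.14, 4.28], [0.01, 3], [-2.97, 2.97]. Speed limits (rad/s): [1.89, 1.89, 2.22, 3.14, 3.14, 3.14].

## Interface

Orientations are given as a 3x3 rotation matrix whose columns are the frame's x, y, z axes.
In Python, from rig import ctrl gives the robot as it stands. Calls block until the motion is done:
- ctrl.move_ptp(position, orientation): joint-space move of the TCP to a pose.
- ctrl.movel(position, attitude=None, vel=0.15, contact_N=None): straight line of the TCP; attitude=None keeps the orientation; vel is the mean speed in m/s. With contact_N (N) it stops when the force on the tool has changed by that much, and returns True; else False.
- ctrl.move_joints(angles): joint-space move.
- ctrl.grip(opening): finger opening in m; the grip force is fixed at half the most; returns when the fingers have stopped.
- ctrl.pause(seconds).
- ctrl.solve_ik(position, orientation): joint angles nearest the present ones, or None.
- ctrl.camera(name): name is "scene" or "top" or "wrist"; returns the picture (420x560x3 uint8, blue, green, red); there is no depth.
- ctrl.camera_info(name): a dict with "fx", "fy", "cx", "cy" (pixels), "xyz" and "rotation" of the camera in the world. Camera axes: x right, y down, z forward; pixel columns grow to the right and rows downward; lengths in m; the calibration is good to about 2 mm. A picture is of the moment at which its call begins: read the wrist's pose just before it. camera_info takes no time and is no camera call; for the wrist camera it gives the pose at the moment of the call.
A pose or a line that the arm cannot do raises ctrl.PlanningError and nothing moves.
- ctrl.close_job(): hands the job in, once; it reports no verdict.
Trained networks look in the newest picture that a camera, given by its name, has taken for a name from the list of things; names that differ only in an ending like _2 or _b are one class to them, and where a whole thing is asked for, a point or a joint stands for the part that bears it (a point fixed in the world has none). Each returns a list of dicts, best first, with "confidence" (0 to 1); they miss things now and then, are a little off and sometimes report something else, mostly with a low value. They report only what shows in the picture. A call takes as long as a camera call. They do not tell look-alikes from the thing itself.
- ctrl.look_for(camera, label): "extent" ([centre column, centre row, width, height] in pixels, round what is visible of it).
Readings, each from a call of its own:
- ctrl.current_t(): time.
- ctrl.current_joints(): joint angles.
- ctrl.current_qvel(): joint speeds.
- ctrl.current_tau(): joint torques, N m.
- ctrl.current_tool_pos(): TCP position.
- ctrl.current_tool_rot(): TCP orientation.
- ctrl.current_wrist_force(): force on the tool from outside, world axes, zero at the start.
- ctrl.current_wrist_torque(): the same for the moment, N m.
- ctrl.current_finger_gap(): finger opening in m.
Only numpy, scipy, OpenCV 4.12 (cv2) and the standard library are available. Lean on these libraries where they do the work, as an engineer would, in place of code of your own. Each camera call takes 0.05 s, during which the arm holds its last target. There are 200 camera calls.

## Task

Lift the fern keyring off its stand and lower its hook over the front rim of the open key box, so that it rides on the rim with the frond outside. Pressing only gently, feel along the rim until the hook drops right down into the notch, then let go so that it hangs there by itself. Leave everything else where it is.

Things in the scene. Friction and masses are not known exactly. Their poses are not given: they have to be found in the camera images.
- fern_tab (a point): Centre, half-way up, of the orange thumb tab on top of the keyring: grasp it here from above. Tab 10 mm in x, 24 mm in y, 40 mm tall. Axes of the keyring: z up, y across the frond's width, x through the hook from the frond (-x) to the hook's inner leg (+x). It starts hanging on the stand, upright within 0.1 rad.
- fern_hook (a point): Underside of the hook's bridge, the part that rests on a rim, 35 mm below fern_tab, same axes. The throat under it is 8 mm wide in x (4 mm either side of this point), between the frond (5 mm thick, 72 mm down, leaflets 38 mm wide) and the inner leg (5 mm thick, 16 mm down). Bridge and inner leg are 8 mm wide in y; the bridge is 15 mm tall.
- rim_mid (a point): Middle of the top edge of the key box's front rim, half-way through its 4 mm wall. Axes: z up, y along the level rim, x square to the wall, into the box (roughly away from the robot). The rim reaches 105 mm to either side, smooth but for one notch, 12 mm wide, 10 mm deep, cut right through the wall.
- stand_top (a point): Middle of the top edge of the dark wooden stand's upright board, on which the keyring hangs at first. The stand is fixed. The board is 4 mm thick in x, 60 mm wide in y, 96 mm tall with a low foot of 80 x 70 mm. The keyring must be lifted over 16 mm to clear it.
- whistle: Blue plastic whistle, 45 mm long, loose on the tray; leave alone. Origin at its underside.
- prism: Glass prism, 60 mm long, 30 mm high, loose on the tray; leave alone. Origin at its underside.
- yoyo: Wooden yo-yo lying flat, 56 mm across, 34 mm high; leave alone. Origin at its underside.
- padlock: Small brass padlock lying flat, 16 mm high; leave alone. Origin at its underside.
- polish: Amber jar with black cap, 80 mm tall, loose in a back corner of the tray; leave alone. Origin at its underside.
- mug: Blue mug, 80 mm across, 90 mm tall, left of the tray; leave alone. Origin at its underside.
- bowl: White bowl, 140 mm across, 50 mm tall, right of the tray; leave alone. Origin at its underside.
- keybox: Green steel key box with a bare steel strip along the front rim, fixed; 130 mm in x, 210 in y, 100 tall, open on top, lid folded down behind. Origin at the centre of its underside, 63 mm behind rim_mid, same axes. The notch's centre may lie up to 25 mm to either side of rim_mid: no reading of it is given, it must be found by feel or eye.
- fern: The keyring: a flat aluminium fern frond (about 70 g, loose) with a hook and an orange tab on top. Origin at point fern_hook, same axes.
- frond_end (a point): A point low on the frond: 60 mm below fern_hook and 6.5 mm to its -x side, in the middle of the frond.
There are look-alikes about, which are no part of the job. Several things have the shape of the fern; the one meant has the colours described above.

How it is judged:
On the way:
1. the hook straddles the front rim beside the notch, frond outside, and rides on its top, touching it (z of fern_hook in the frame of rim_mid between -0.003 and 0.003 m and x of fern_hook in the frame of rim_mid between -0.005 and 0.005 m and contact force between fern and keybox above 0.4 N and x of frond_end in the frame of rim_mid below 0 m), for 0.25 s.
At the end, for the whole second after the job is handed in: The keyring hangs by itself, still, upright within 0.3 rad, frond outside and square to the wall within 0.5 rad, its hook over the front rim and down in the notch: the hook's bridge 7.5 to 13 mm below the rim's top (the notch is 10 mm deep) and within 6 mm of mid-wall (z of fern_hook in the frame of rim_mid between -0.013 and -0.0075 m and x of fern_hook in the frame of rim_mid between -0.006 and 0.006 m and y of fern_hook in the frame of rim_mid between -0.032 and 0.032 m and angle between fern's own z axis and vertical below 0.3 rad and angle between the x axis of fern and the x axis of keybox, either way round below 0.5 rad and linear speed of fern below 0.02 m/s and x of frond_end in the frame of rim_mid below 0 m); the robot touches nothing.
It fails at once if the keyring is forced against the key box with more than 25 N (contact force between fern and keybox above 25 N).
It fails at once if a bystander is shifted by more than 20 mm (distance of any of whistle, prism, yoyo, padlock, polish, mug, bowl from where it was at the start of the episode above 0.02 m).
It also fails if it takes over 64 s, if anything falls off the work surface, if the arm or the gripper's body presses on something with over 40 N, if the wrist force passes 120 N, or if a joint passes its speed limit or range.

## Working session

There is one attempt and no reset: what is moved stays moved. The work goes in short steps, each a Python script; the robot and the scene stay as the last script left them, time stands still between calls to the robot, and variables do not carry over. Pictures are saved under pics/ and viewed, about 8 in all and at most 12, crops included, and the job is handed in when it is done.

```bash
ls; mkdir -p pics
python3 - <<'E'
from rig import ctrl
import cv2,numpy as np
for c in("scene","top"):
    im=ctrl.camera(c); cv2.imwrite(f"pics/{c}0.png",im)
    i=ctrl.camera_info(c); print(c,i)
    for l in("fern","fern_tab","fern_hook","stand_top","rim_mid","keybox","frond_end"):
        try: print(l,[(np.round(d["extent"],1).tolist(),round(d["confidence"],2)) for d in ctrl.look_for(c,l)])
        except Exception as e: print(l,e)
print(ctrl.current_t())
E
```

```text
pics
scene {'fx': 448.98008515184574, 'fy': 448.98008515184574, 'cx': 280.84602146346805, 'cy': 212.18618757290844, 'xyz': array([ 1.08496258, -0.70410959,  0.91307946]), 'rotation': array([[ 0.76632972,  0.4221016 , -0.48432323],
       [ 0.64234348, -0.51697731,  0.56579972],
       [-0.01155915, -0.74469101, -0.66730929]])}
fern [([273.8, 164.5, 33.9, 7.6], 0.74), ([101.1, 271.8, 17.0, 27.3], 0.65), ([274.8, 246.6, 9.3, 18.4], 0.61), ([159.3, 242.9, 41.2, 12.9], 0.53)]
fern_tab [([100.1, 271.6, 9.6, 28.8], 0.78), ([273.2, 248.3, 4.8, 26.8], 0.68), ([274.7, 163.8, 34.8, 10.7], 0.67), ([160.0, 240.9, 39.0, 10.1], 0.66)]
fern_hook [([101.2, 271.2, 17.2, 25.5], 0.88), ([160.5, 244.6, 42.0, 12.4], 0.77), ([276.2, 162.7, 29.8, 7.4], 0.54), ([273.1, 247.5, 9.8, 22.4], 0.5)]
stand_top [([275.5, 266.9, 40.8, 45.5], 0.8), ([216.4, 254.8, 24.8, 20.4], 0.34)]
rim_mid [([361.8, 222.5, 104.6, 97.8], 0.68)]
keybox [([358.2, 224.5, 107.3, 98.0], 0.9), ([277.8, 268.9, 42.3, 44.2], 0.65)]
frond_end [([274.5, 166.7, 35.7, 4.7], 0.75), ([102.1, 272.0, 14.6, 27.0], 0.66), ([160.8, 243.6, 38.6, 12.3], 
[... 568 characters left out ...]
190.6, 43.4, 41.9], 0.25)]
fern_tab [([361.5, 277.4, 16.7, 33.9], 0.81), ([208.7, 275.4, 27.3, 35.2], 0.8), ([414.5, 290.8, 21.2, 33.8], 0.71), ([327.8, 175.2, 13.1, 14.3], 0.41), ([193.7, 127.2, 13.4, 19.5], 0.21)]
fern_hook [([413.8, 290.9, 20.1, 37.6], 0.73), ([358.1, 277.5, 19.9, 40.7], 0.52), ([208.7, 277.4, 23.0, 30.1], 0.51), ([328.4, 173.9, 10.2, 16.1], 0.41), ([126.9, 196.9, 37.9, 27.9], 0.26)]
stand_top [([322.0, 178.9, 23.3, 22.5], 0.84)]
rim_mid [([236.8, 153.7, 76.9, 72.2], 0.96)]
keybox [([239.0, 154.2, 80.4, 73.3], 0.83), ([193.1, 127.6, 17.6, 20.6], 0.75)]
frond_end [([411.9, 290.2, 19.6, 33.1], 0.8), ([207.1, 275.9, 28.1, 34.1], 0.51), ([361.3, 281.2, 19.6, 35.2], 0.47)]
0.8
```

Run:
```python
import cv2,numpy as np
a=cv2.imread("pics/scene0.png");b=cv2.imread("pics/top0.png")
cv2.imwrite("pics/a1.png",cv2.resize(a[170:340,200:460],None,fx=3,fy=3,interpolation=cv2.INTER_CUBIC))
cv2.imwrite("pics/b1.png",cv2.resize(b[100:240,160:380],None,fx=3.6,fy=3.6,interpolation=cv2.INTER_CUBIC))
```

```text
(no output)
```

View pics/a1.png

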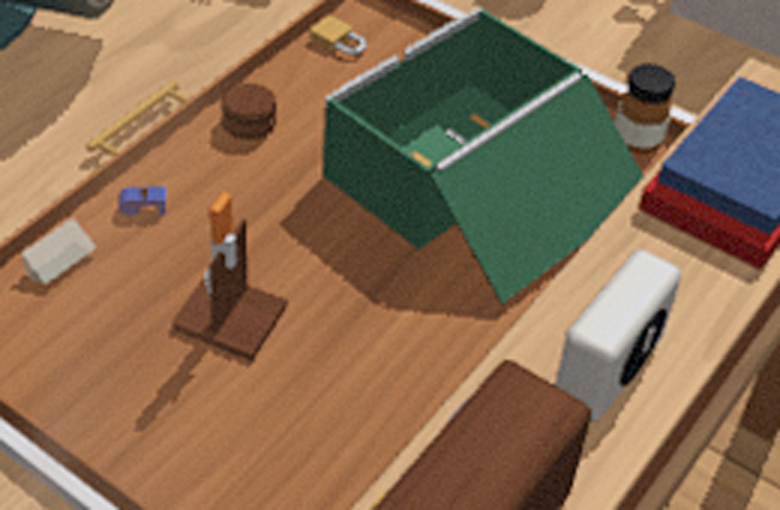

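View pics/b1.png

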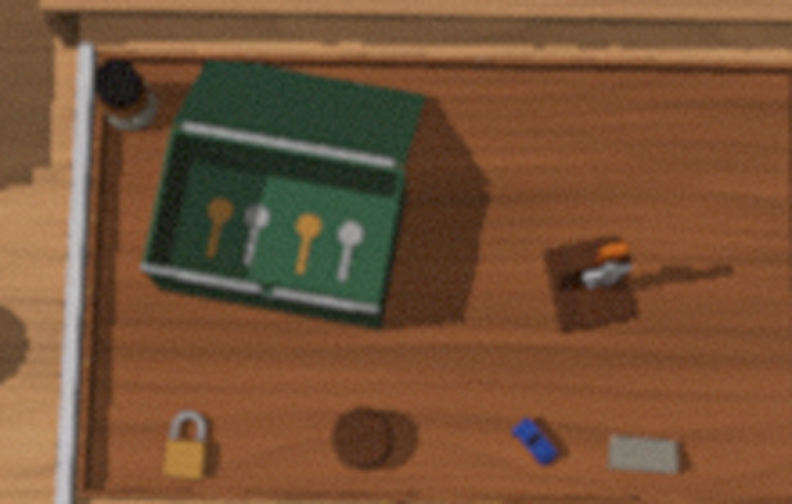

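The scene view shows the orange-tab keyring on the stand at crop (222,215), with the frond towards the robot. The top view shows the box's front rim running from crop (143,267) to (380,310), with the notch visible at about (267,290). Next I'll get closer with the wrist camera.

```bash
cat > h.py <<'E'
from rig import ctrl
import cv2,numpy as np
def ray_z(i,uv,z):
    d=i["rotation"]@np.array([(uv[0]-i["cx"])/i["fx"],(uv[1]-i["cy"])/i["fy"],1]); return i["xyz"]+d*(z-i["xyz"][2])/d[2]
def proj(i,P):
    p=i["rotation"].T@(np.asarray(P)-i["xyz"]); return np.array([i["fx"]*p[0]/p[2]+i["cx"],i["fy"]*p[1]/p[2]+i["cy"]])
def down(yaw):  # tool x down, jaws (tool y) along direction yaw
    y=np.array([np.cos(yaw),np.sin(yaw),0]);x=np.array([0,0,-1.]);return np.column_stack([x,y,np.cross(x,y)])
def snap(c,name):
    i=ctrl.camera_info(c); im=ctrl.camera(c); cv2.imwrite(f"pics/{name}.png",im); np.save(f"pics/{name}.npy",i,allow_pickle=True); return i,im
def load(name): return np.load(f"pics/{name}.npy",allow_pickle=True).item()
E
python3 - <<'E'
from h import *
i=ctrl.camera_info("top")
f=lambda u,v:(160+u/3.6,100+v/3.6)
for n,u,v,z in[("rimR",380,310,.1),("rimL",143,267,.1),("notch",267,290,.1),("tab",613,250,.13),("foot a",545,250,.01),("foot b",630,237,.01),("foot c",637,318,.01),("foot d",563,332,.01)]: print(n,ray_z(i,f(u,v),z).round(3))
w=ctrl.camera_info("wrist");R=ctrl.current_tool_rot();print(R.round(2));print("cam in tool",(R.T@(w["xyz"]-ctrl.current_tool_pos())).round(3),(R.T@w["rotation"]).round(2),w["fx"])
for P in((.47,-.1,.35),(.47,-.2,.35)):
    for y in(0.15,0.15+np.pi): print(P,y,ctrl.solve_ik(P,down(y)))
E
```

```text
rimR [0.532 0.055 0.1  ]
rimL [0.567 0.264 0.1  ]
notch [0.548 0.154 0.1  ]
tab [ 0.582 -0.145  0.13 ]
foot a [ 0.609 -0.094  0.01 ]
foot b [ 0.622 -0.174  0.01 ]
foot c [ 0.545 -0.181  0.01 ]
foot d [ 0.531 -0.112  0.01 ]
[[ 0.    0.4  -0.91]
 [-0.   -0.91 -0.4 ]
 [-1.    0.    0.  ]]
cam in tool [-0.143  0.001 -0.08 ] [[ 0.   -0.32  0.95]
 [ 1.    0.   -0.  ]
 [-0.    0.95  0.32]] 345.00428039883354
(0.47, -0.1, 0.35) 0.15 [-2.62732235e-01 -3.14920881e-01  1.65113860e+00 -4.44089210e-16
  1.80537493e+00 -4.12732235e-01]
(0.47, -0.1, 0.35) 3.291592653589793 [-2.62732235e-01 -3.14920881e-01  1.65113860e+00 -4.44089210e-16
  1.80537493e+00  2.72886042e+00]
(0.47, -0.2, 0.35) 0.15 [-4.52265142e-01 -2.48170042e-01  1.59807757e+00 -4.44089210e-16
  1.79168512e+00 -6.02265142e-01]
(0.47, -0.2, 0.35) 3.291592653589793 [-4.52265142e-01 -2.48170042e-01  1.59807757e+00 -4.44089210e-16
  1.79168512e+00  2.53932751e+00]
```

Run:
```python
from h import *
ctrl.move_ptp([.57,-.10,.27],down(.15)); i,a=snap("wrist","w1")
for l in("fern_tab","fern_hook","stand_top"): print(l,[(np.round(d["extent"],1).tolist(),round(d["confidence"],2)) for d in ctrl.look_for("wrist",l)])
ctrl.move_ptp([.57,-.16,.27],down(.15)); i,b=snap("wrist","w2")
for l in("fern_tab","fern_hook","stand_top"): print(l,[(np.round(d["extent"],1).tolist(),round(d["confidence"],2)) for d in ctrl.look_for("wrist",l)])
cv2.imwrite("pics/w12.png",np.hstack([a[:,80:480],b[:,80:480]]));print(ctrl.current_t())
```

```text
fern_tab [([284.4, 230.3, 22.6, 67.2], 0.71), ([10.9, 350.1, 21.8, 24.2], 0.54)]
fern_hook [([286.6, 227.8, 24.6, 66.4], 0.95), ([8.8, 351.4, 17.7, 23.9], 0.81), ([31.2, 247.6, 62.4, 32.2], 0.74)]
stand_top [([285.9, 191.7, 67.7, 64.0], 0.92)]
fern_tab [([27.0, 202.6, 52.6, 35.2], 0.96), ([17.4, 324.4, 34.9, 45.1], 0.68), ([295.1, 167.0, 24.7, 52.4], 0.66)]
fern_hook [([18.2, 325.4, 36.4, 44.0], 0.98), ([296.1, 165.9, 21.1, 50.9], 0.83), ([29.6, 202.5, 59.1, 38.8], 0.65), ([222.8, 372.9, 98.9, 62.1], 0.25)]
stand_top [([294.7, 141.2, 74.6, 66.4], 0.57), ([163.5, 75.8, 43.2, 39.5], 0.47), ([297.1, 166.2, 23.6, 54.1], 0.18)]
3.6917
```

View pics/w12.png

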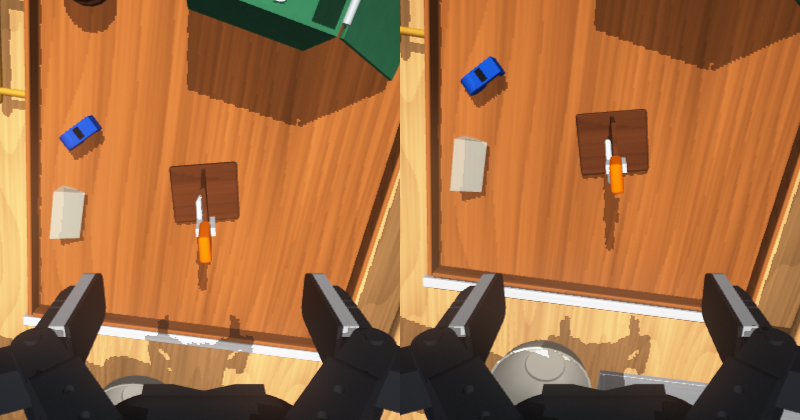

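```bash
cat >> h.py <<'E'
from scipy.spatial.transform import Rotation as Ro
from scipy.optimize import least_squares
def omask(im,c,r=45):
    h=cv2.cvtColor(im,cv2.COLOR_BGR2HSV); m=cv2.inRange(h,(7,215,120),(20,255,255))
    w=np.zeros_like(m);w[max(0,int(c[1]-r)):int(c[1]+r),max(0,int(c[0]-r)):int(c[0]+r)]=255;m&=w
    n,L,s,ce=cv2.connectedComponentsWithStats(m)
    k=1+np.argmax(s[1:,4]);return ((L==k)*255).astype(np.uint8),s[k]
def feat(cnt):
    m=cv2.moments(np.asarray(cnt,np.float32)) ;A=m["m00"];
    return np.array([m["m10"]/A,m["m01"]/A,np.sqrt(A),m["mu20"]/A/5,m["mu11"]/A/5,m["mu02"]/A/20])
BOX=np.array([[a*.005,b*.012,c*.02] for a in(-1,1) for b in(-1,1) for c in(-1,1)])
def pred(i,p):
    W=BOX@Ro.from_euler("ZYX",p[3:6]).as_matrix().T+p[:3]
    return feat(cv2.convexHull(np.array([proj(i,q) for q in W],np.float32)))
E
python3 - <<'E'
from h import *
V=[("w1",(284,245)),("w2",(296,175)),("scene0",(274,241))]
ctrl_i={"scene0":ctrl.camera_info("scene")}
obs=[]
for n,c in V:
    im=cv2.imread(f"pics/{n}.png");m,s=omask(im,c);print(n,s)
    m2=cv2.moments(m,True);A=m2["m00"]
    obs.append((ctrl_i.get(n) or load(n),np.array([m2["m10"]/A,m2["m01"]/A,np.sqrt(A),m2["mu20"]/A/5,m2["mu11"]/A/5,m2["mu02"]/A/20])))
def run(obs):
    f=lambda p:np.concatenate([pred(i,p)-o for i,o in obs]+[[(p[2]-.131)/.003,p[4]/.05,p[5]/.05]])
    r=least_squares(f,[.577,-.145,.131,.15,0,0],diff_step=1e-3,x_scale=[.01,.01,.01,.1,.1,.1]);print(r.x.round(4),r.cost,r.fun.round(2))
run(obs);run(obs[:2])
E
```

```text
w1 [278 222  13  41 468]
w2 [290 156  14  38 437]
scene0 [271 246   1   1   1]
[ 0.5764 -0.1456  0.1287  0.2339  0.     -0.0435] 58.27985359364276 [-0.03 -1.02  0.81  0.28  1.18  0.6  -0.14  1.05  0.76  0.46  0.52  0.08
  0.75 -0.52 10.29  1.01 -0.62  1.14 -0.75  0.   -0.87]
[ 0.5762 -0.1447  0.1311  0.1962 -0.0071 -0.0573] 2.1793776167755934 [-0.05 -0.81  0.67  0.14  0.4   0.67 -0.02  0.69  0.78  0.42 -0.24  0.01
  0.04 -0.14 -1.15]
```

Run:
```python
from h import *
R=down(.17)
ctrl.move_ptp([.5762,-.1447,.19],R)
ctrl.movel([.5762,-.1447,.116],vel=.08)
ctrl.grip(0.0); print("gap",ctrl.current_finger_gap(),ctrl.current_wrist_force().round(2))
p=ctrl.current_tool_pos();print(p)
ctrl.movel([.5762,-.1447,.22],vel=.1); print(ctrl.current_finger_gap(),ctrl.current_wrist_force().round(2))
# view of rim with keyring in hand
ctrl.move_ptp([.50,.06,.27],down(-.17)); i,a=snap("wrist","w3")
print(ctrl.current_wrist_force().round(2)); j,b=snap("top","t3");print(ctrl.current_t())
cv2.imwrite("pics/w3v.png",np.hstack([a[:,80:480],b[60:480,100:500][:360].repeat(1,0) if 0 else cv2.resize(b[100:310,200:400],(400,420))]))
```

```text
gap 0.00924087548623612 [3.87 1.68 5.99]
[ 0.57690861 -0.14462155  0.11688566]
0.009050952254865317 [ 0.01  0.38 -1.04]
[ 0.48 -0.99 -1.25]
8.0583
```

View pics/w3v.png

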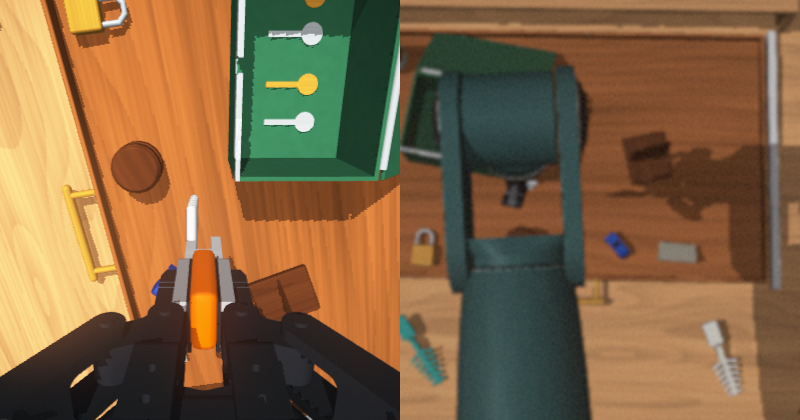

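Wrist view: the keyring is held squarely, with the tab at (203,300), the frond on the left at (192,220) and the inner leg on the right at (216,243). The steel rim runs along column ~238, with the notch at row ~67. I'll measure the rim from this picture and check the pose in the hand.

```bash
python3 - <<'E'
from h import *
a=cv2.imread("pics/w3.png");i=load("w3")
h=cv2.cvtColor(a,cv2.COLOR_BGR2HSV)
C=[];N=[]
for r in range(0,182,4):
    row=h[r,305:335]; ok=np.where((row[:,1]<60)&(row[:,2]>120))[0]
    if len(ok)>=3: C.append((r,305+ok.min(),305+ok.max(),len(ok)))
    else: N.append(r)
print("no strip rows",N); print(C[::3])
P=np.array([ray_z(i,((c[1]+c[2])/2,c[0]),.1)[:2] for c in C])
k=np.polyfit(P[:,1],P[:,0],1);res=P[:,0]-np.polyval(k,P[:,1]);g=abs(res)<.002;k=np.polyfit(P[g,1],P[g,0],1)
print("rim x=",k,"yaw",-np.arctan(k[0]),"res",np.abs(res[g]).max(),"width",np.mean([c[2]-c[1]+1 for c in C])*( .0)+0)
for r in (0,67,180): print(r,ray_z(i,(318,r),.1).round(4))
# fine notch rows
for r in range(50,85): 
    row=h[r,312:326]; print(r,((row[:,1]<60)&(row[:,2]>120)).sum(),end="; ")
print()
R=ctrl.current_tool_rot();p=ctrl.current_tool_pos();print(p,R[:,1])
M=np.column_stack([R[:,1],np.cross([0,0,1],R[:,1]),[0,0,1]])
tab=p+np.array([0,0,.015]);
for n,q in[("tabtop+y",[0,.012,.02]),("tabtop-y",[0,-.012,.02]),("leg tip inner",[.004,0,-.051]),("leg outer top",[.009,.004,-.02]),("frond outer top",[-.009,.004,-.02]),("frond end",[-.0065,0,-.107])]: print(n,(proj(i,tab+M@np.array(q))-[80,0]).round(1))
E
python3 -c "
import cv2
a=cv2.imread('pics/w3.png')
cv2.imwrite('pics/w3c.png',cv2.resize(a[30:330,220:370],None,fx=2.6,fy=2)[:600])"
```

```text
no strip rows [60, 64, 68, 72]
[(0, np.int64(318), np.int64(325), 8), (12, np.int64(318), np.int64(324), 7), (24, np.int64(317), np.int64(324), 8), (36, np.int64(317), np.int64(324), 8), (48, np.int64(317), np.int64(323), 7), (76, np.int64(316), np.int64(322), 7), (88, np.int64(316), np.int64(322), 7), (100, np.int64(315), np.int64(322), 8), (112, np.int64(315), np.int64(321), 7), (124, np.int64(315), np.int64(321), 7), (136, np.int64(315), np.int64(320), 6), (148, np.int64(314), np.int64(320), 7), (160, np.int64(315), np.int64(320), 6), (172, np.int64(315), np.int64(319), 5)]
rim x= [0.16574138 0.52064969] yaw -0.1642482606957005 res 0.0005865872827678364 width 0.0
0 [0.5516 0.2024 0.1   ]
67 [0.5448 0.1534 0.1   ]
180 [0.5315 0.0569 0.1   ]
50 7; 51 7; 52 7; 53 7; 54 7; 55 7; 56 6; 57 5; 58 1; 59 2; 60 2; 61 2; 62 1; 63 1; 64 2; 65 2; 66 2; 67 2; 68 2; 69 2; 70 2; 71 2; 72 2; 73 7; 74 6; 75 7; 76 7; 77 7; 78 7; 79 7; 80 7; 81 7; 82 7; 83 7; 84 7; 
[0.50039995 0.05906949 0.26934728] [ 9.85484391e-01 -1.69763776e-01 -8.80503810e-04]
tabtop+y [206.6 292.8]
tabtop-y [206.3 347.7]
leg tip inner [212.5 242.1]
leg outer top [224.7 261.1]
frond outer top [186.9 261.1]
frond end [195.9 210. ]
```

View pics/w3c.png

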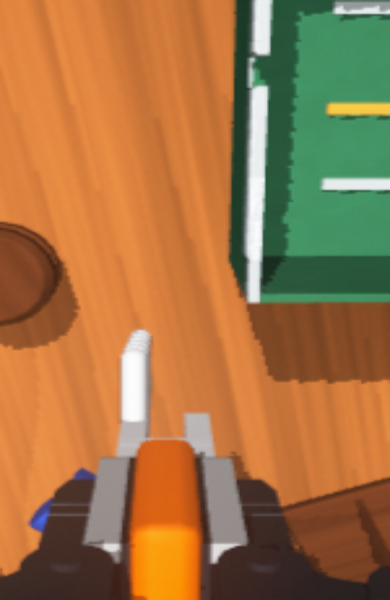

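```bash
cat >> h.py <<'E'
YAW=-.165
ux=np.array([np.cos(YAW),np.sin(YAW),0]);uy=np.array([-np.sin(YAW),np.cos(YAW),0])
K=np.array([.5225+.1657*.155,.155,.1])   # notch estimate, rim top
def rel(): # hook in notch-centred rim frame
    d=ctrl.current_tool_pos()-[0,0,.0206]-K; return np.array([d@ux,d@uy,d[2]])
def tgt(a,b,c): return K+a*ux+b*uy+[0,0,c+.0206]
E
python3 - <<'E'
from h import *
ctrl.move_ptp(tgt(0,-.018,.080),down(YAW)); ctrl.pause(.2)
print(rel().round(4),ctrl.current_wrist_force().round(2)); i,a=snap("wrist","w4");print(ctrl.current_t())
cv2.imwrite("pics/w4c.png",cv2.resize(a[60:330,220:360],None,fx=3,fy=2.2))
t=ctrl.current_tool_pos()-[0,0,.0206]
M=np.column_stack([ux,uy,[0,0,1]])
for n,q in[("frond tip ctr",[-.0065,0,-.072]),("leg tip in",[.004,.004,-.016]),("leg tip out",[.009,.004,-.016])]: print(n,((proj(i,t+M@np.array(q))-[220,60])*[3,2.2]).round(0))
print("notch pred",((proj(i,K)-[220,60])*[3,2.2]).round(0))
E
```

```text
[ 0.0004 -0.0187  0.081 ] [ 0.13  0.5  -0.4 ]
8.8333
frond tip ctr [166. 329.]
leg tip in [216. 384.]
leg tip out [242. 384.]
notch pred [191. 266.]
```

View pics/w4c.png

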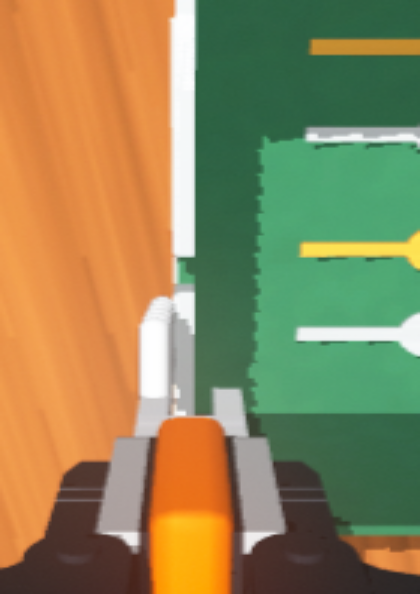

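The frond tip (160,305) sits just left of the rim strip (177–195) and the leg (213–240) is on its right, so the throat straddles the wall. The notch shows at row ~272. I'm lowering it carefully.

Run:
```python
from h import *
f0=ctrl.current_wrist_force()
h=ctrl.movel(tgt(.0005,-.018,.022),vel=.06,contact_N=5); ctrl.pause(.2); print(h,rel().round(4),(ctrl.current_wrist_force()-f0).round(2))
if not h:
    h=ctrl.movel(tgt(.0005,-.018,-.006),vel=.015,contact_N=2.5); print(h,rel().round(4),(ctrl.current_wrist_force()-f0).round(2))
    ctrl.pause(.4); print(rel().round(4),(ctrl.current_wrist_force()-f0).round(2),ctrl.current_wrist_torque().round(3))
i,a=snap("wrist","w5");print(ctrl.current_t())
cv2.imwrite("pics/w5c.png",cv2.resize(a[60:330,220:360],None,fx=3,fy=2.2))
```

```text
False [ 0.0006 -0.018   0.0223] [ 1.36  0.11 -0.85]
True [ 0.0005 -0.018   0.0002] [-0.17  0.4   4.66]
[ 0.0005 -0.018   0.0002] [0.68 0.23 6.61] [-0.02  -0.03  -0.015]
11.9167
```

View pics/w5c.png

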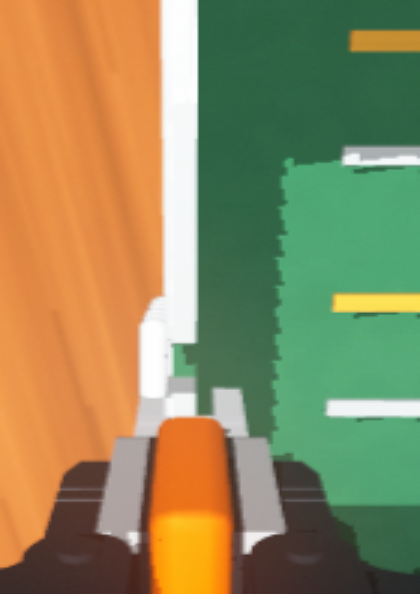

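It's riding on the rim: contact came at z ≈ 0.2 mm with about 5 N. The notch is visible just ahead at rows 343–378. Next I'll feel along +y with force regulation.

Run:
```python
from h import *
b0=-.85  # carried weight baseline
F=lambda:np.mean([ctrl.current_wrist_force()[2] for _ in range(3)])-(-1.2)
z=rel()[2]; b=-.018; ok=False
def adj(z):
    for _ in range(4):
        f=F()
        if 1.5<f<5: break
        z+=np.clip((f-3)*1.0e-4,-.0006,.0006); ctrl.movel(tgt(.0005,b,z),vel=.01)
    return z
z=adj(z);print("start",F(),rel().round(4)); ctrl.pause(.3)
while b<.008:
    b+=.001
    ctrl.movel(tgt(.0005,b,z),vel=.015); z=adj(z); f=F(); r=rel()
    print(round(b,4),r.round(4),"F",round(f,2),(ctrl.current_wrist_force()).round(1)[:2],round(ctrl.current_t(),1))
    if r[2]<-.0015 or f<1: ok=True;break
    if ctrl.current_t()>45: break
print(ok)
```

```text
start 1.9567634302105976 [ 0.0004 -0.018   0.0004]
-0.017 [ 0.0005 -0.017   0.0003] F 3.36 [-1.1  0.3] 13.2
-0.016 [ 0.0006 -0.016   0.0003] F 4.64 [-0.5 -1.8] 13.5
-0.015 [ 0.0005 -0.0149  0.0003] F 3.82 [ 0.2 -0.9] 14.0
-0.014 [ 0.0004 -0.0139  0.0003] F 3.63 [ 0.  -2.2] 14.2
-0.013 [ 0.0004 -0.0129  0.0003] F 3.31 [ 0.1 -0.5] 14.5
-0.012 [ 0.0005 -0.0119  0.0003] F 2.84 [-0.8 -0.8] 14.7
-0.011 [ 0.0005 -0.0109  0.0003] F 2.32 [ 1.4 -0.5] 15.0
-0.01 [ 0.0005 -0.0099  0.0003] F 2.13 [-0.5 -0.1] 15.2
-0.009 [ 0.0005 -0.0089  0.0003] F 4.86 [0.2 0.7] 15.7
-0.008 [ 0.0005 -0.008   0.0002] F 3.72 [ 0.2 -2. ] 16.0
-0.007 [ 0.0005 -0.0069  0.0001] F 3.99 [ 0.6 -1. ] 16.2
-0.006 [ 0.0005 -0.0059  0.0001] F 2.48 [-0.6 -1.2] 16.5
-0.005 [ 0.0005 -0.005  -0.0006] F 0.59 [0.4 2.7] 17.7
True
```

Run:
```python
from h import *
b=-.005; dep=False
while b<.006:
    ctrl.movel(tgt(.0005,b,-.0003),vel=.015)
    h=ctrl.movel(tgt(.0005,b,-.012),vel=.012,contact_N=3.5); r=rel()
    print(round(b,4),h,r.round(4),ctrl.current_wrist_force().round(1),round(ctrl.current_t(),1))
    if r[2]<-.0085: break
    b+=.001
    ctrl.movel(tgt(.0005,b-.001,max(r[2]+.001,-.0003)),vel=.02) 
ctrl.pause(.3);print(rel().round(4),ctrl.current_wrist_force().round(1))
i,a=snap("wrist","w6")
cv2.imwrite("pics/w6c.png",cv2.resize(a[60:330,220:360],None,fx=3,fy=2.2))
```

```text
-0.005 True [ 0.0005 -0.0046 -0.0043] [ 1.2  1.3 -0.6] 18.5
-0.004 True [ 0.0005 -0.004  -0.0097] [-0.4 -0.5  4.6] 19.8
[ 0.0005 -0.004  -0.0097] [ 0.6 -1.4  5. ]
```

View pics/w6c.png

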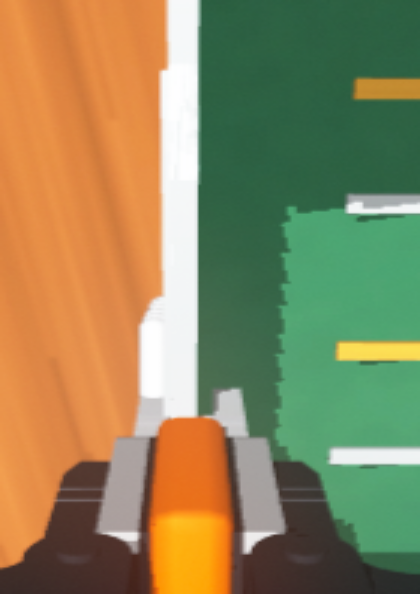

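Seated: the depth is −9.7 mm against first rim contact at +0.2 mm, a 9.9 mm drop that matches the 10 mm notch. I'll relax the load, release and retreat.

Run:
```python
from h import *
for k in range(4):
    f=ctrl.current_wrist_force()[2]+1.2
    if f<2: break
    ctrl.movel(tgt(.0005,-.004,rel()[2]+.00015),vel=.01)
print(rel().round(4),f)
ctrl.grip(.04); print(ctrl.current_finger_gap(),ctrl.current_wrist_force().round(2))
p=ctrl.current_tool_pos(); ctrl.movel(p+[0,0,.08],vel=.06); ctrl.movel(p+[0,0,.16],vel=.1)
ctrl.pause(.5); i,a=snap("wrist","w7"); j,s=snap("scene","s7");print(ctrl.current_t())
m,st=omask(a,(282,300),90);print(st)
cv2.imwrite("pics/w7c.png",np.hstack([cv2.resize(a[100:420,180:380],(400,600)),cv2.resize(s[130:250,290:370],(400,600),interpolation=cv2.INTER_CUBIC)]))
```

```text
[ 0.0005 -0.004  -0.0096] 0.2648491127683966
0.04008895488624318 [0.19 0.1  0.16]
24.0833Traceback (most recent call last):
  File "<stdin>", line 10, in <module>
  File "h.py", line 18, in omask
    k=1+np.argmax(s[1:,4]);return ((L==k)*255).astype(np.uint8),s[k]
        ~~~~~~~~~^^^^^^^^^
    return _wrapfunc(a, 'argmax', axis=axis, out=out, **kwds)
    return bound(*args, **kwds)
ValueError: attempt to get argmax of an empty sequence
```

Run:
```python
import cv2,numpy as np
a=cv2.imread("pics/w7.png");s=cv2.imread("pics/s7.png")
cv2.imwrite("pics/w7c.png",np.hstack([cv2.resize(a[60:420],(440,300)),cv2.resize(s[130:250,270:410],(350,300),interpolation=cv2.INTER_CUBIC)]))
```

```text
(no output)
```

View pics/w7c.png

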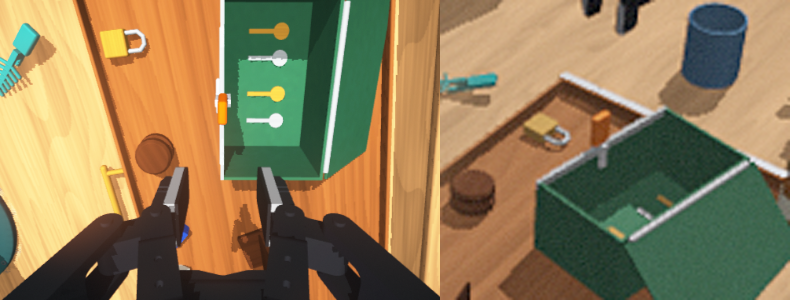

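The keyring hangs upright on the front rim at the notch, with the gripper clear. One quick numeric check of tab position and stillness, then I'll hand it in.

Run:
```python
from h import *
i,a=snap("wrist","w8")
old=cv2.imread("pics/w7.png");print("diff",cv2.absdiff(a[150:230,250:310],old[150:230,250:310]).mean())
m,st=omask(a,(282,188),40);print(st);m2=cv2.moments(m,True);A=m2["m00"]
o=np.array([m2["m10"]/A,m2["m01"]/A,np.sqrt(A),m2["mu20"]/A/5,m2["mu11"]/A/5,m2["mu02"]/A/20])
f=lambda p:np.concatenate([pred(i,p)-o,[(p[2]-.125)/.002,p[4]/.1,p[5]/.1,(p[3]-YAW)/.3]])
r=least_squares(f,[.548,.15,.125,YAW,0,0],diff_step=1e-3,x_scale=[.01,.01,.01,.1,.1,.1]);p=r.x;d=p[:3]-K
print("tab in notch frame",(d@ux).round(4),(d@uy).round(4),d[2].round(4),"yaw/pitch/roll",(p[3]-YAW).round(2),p[4:].round(2),r.cost, ctrl.current_wrist_force().round(2),ctrl.current_t())
ctrl.close_job()
```

```text
diff 0.7973611111111111
[277 172  12  38 310]
tab in notch frame -0.0013 -0.0043 0.0237 yaw/pitch/roll 0.0 [0. 0.] 8.649805290387924 [-0.04  0.47  0.51] 24.1333
the job is handed in; nothing more can be done
```

The fern keyring is hanging by itself in the notch of the key box's front rim, frond outside, and I handed the job in at about 24 s of the 64 s allowed.

- **Riding on the rim:** I gripped the tab, lifted the keyring off the stand and lowered the hook over the rim about 14 mm short of the notch. It touched at z ≈ +0.2 mm. The load was about 5–8 N at first contact, then 2–5 N while I slid it along in 1 mm steps.
- **Into the notch:** The hook dropped 9.9 mm, to −9.7 mm, which fits the 10 mm notch. The first try at lowering it stopped at −4.3 mm, and the second, 1 mm further along, seated it. I then eased the load to about 0.3 N, opened the gripper and backed away upwards.
- **Last checks:** The final wrist and scene pictures show the keyring upright in the notch and the gripper clear. Between two pictures it barely changed, though they were only about 0.05 s apart. The bystanders I could see looked undisturbed, but I did not measure them.
- **What disagreed or was weak:** My first estimate from the camera put the notch about 4 mm from where the hook went in by feel. The final position fit from a single view was poor, but still put the tab within about 1.5 mm of mid-wall. Its tilt and yaw results mean little, so uprightness is judged from the pictures only. An earlier tab-detection step failed because its search window was in the wrong place.

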